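# Fan the sample crackers along the serving tray

## Task

Set out the tasting tray: take the four oblong crackers off the baking sheet one at a time and fan them in a straight row down the middle of the wooden tray, lengthwise, each one leaning on the one before and covering about a third of its length. Begin close to the handle end with the plain cream one lying flat, then pumpkin yellow, spinach green and last beet red, working away from the handle. Leave the round biscuits on the sheet and the flour shaker where they are.

Things in the scene. Friction and masses are not known exactly. Their poses are not given: they have to be found in the camera images.
- plain_mid (a point): Cream-coloured plain oblong cracker with pricked holes, 66 x 46 x 10 mm, about 25 g. The point is its centre (5 mm above its underside); x runs along its 66 mm length, y across its 46 mm width, z through its thickness. Either end is alike.
- pumpkin_mid (a point): Orange-yellow pumpkin oblong cracker with pricked holes, 66 x 46 x 10 mm, about 25 g. The point is its centre (5 mm above its underside); x runs along its 66 mm length, y across its 46 mm width, z through its thickness. Either end is alike.
- spinach_mid (a point): Green spinach oblong cracker with pricked holes, 66 x 46 x 10 mm, about 25 g. The point is its centre (5 mm above its underside); x runs along its 66 mm length, y across its 46 mm width, z through its thickness. Either end is alike.
- beet_mid (a point): Dark red beet oblong cracker with pricked holes, 66 x 46 x 10 mm, about 25 g. The point is its centre (5 mm above its underside); x runs along its 66 mm length, y across its 46 mm width, z through its thickness. Either end is alike.
- round_yellow_mid (a point): Orange-yellow round biscuit, 58 mm across, 10 mm thick, a bystander on the sheet. The point is its centre, 5 mm above its underside.
- round_green_mid (a point): Green round biscuit, 58 mm across, 10 mm thick, a bystander on the sheet. The point is its centre, 5 mm above its underside.
- tray: Dark wooden serving tray, fixed, 300 x 160 mm. Origin: centre of its underside; x along its length towards the handle end, y across, z up. Floor 8 mm above the origin; a rim 8 mm thick stands 8 mm above the floor, leaving 284 x 144 mm inside. Only the +x end has a handle: a brass bar across the tray at x = 144 mm, top 46 mm above the origin, on two corner posts that reach in to x = 138 mm.
- sheet: Dark steel baking sheet, fixed, 260 x 380 mm (x, y), on which the crackers and biscuits lie. Origin: centre of its underside; its flat upper face is 4 mm above the origin. No rim on the long sides; the two short ends (y = +-190 mm) are turned up to 14 mm.
- shaker_mid (a point): Steel flour shaker standing beyond the tray and sheet, 72 mm across, 103 mm tall; a bystander. The point is on its axis, 50 mm above its underside.
Mind the look-alikes: they are no part of the job. There is more than one size of the part that bears beet_mid; the job needs the middle-sized.

How it is judged:
On the way, in this order (a step that is already met when the one before it is completed fails the run):
1. the plain cracker lies flat and released by the handle end (y of plain_mid in the frame of tray between -0.015 and 0.015 m and angle between the y axis of plain_mid and the y axis of tray, either way round below 0.26 rad and z of plain_mid in the frame of tray below 0.035 m and x of plain_mid in the frame of tray above 0.065 m and angle between plain_mid's own z axis and vertical below 0.05 rad and z of plain_mid in the frame of tray below 0.017 m and contact force between plain and the fingers below 0.05 N and linear speed of plain below 0.02 m/s), for 0.2 s.
2. the pumpkin cracker is released, leaning on the plain one (y of pumpkin_mid in the frame of tray between -0.015 and 0.015 m and angle between the y axis of pumpkin_mid and the y axis of tray, either way round below 0.26 rad and z of pumpkin_mid in the frame of tray below 0.035 m and horizontal distance between plain_mid and pumpkin_mid between 0.032 and 0.057 m and angle between pumpkin_mid's own z axis and vertical between 0.09 and 0.45 rad and x of pumpkin_mid in the frame of tray below 0.085 m and contact force between pumpkin and the fingers below 0.05 N and linear speed of pumpkin below 0.02 m/s), for 0.2 s.
3. the spinach cracker is released, leaning on the pumpkin one (y of spinach_mid in the frame of tray between -0.015 and 0.015 m and angle between the y axis of spinach_mid and the y axis of tray, either way round below 0.26 rad and z of spinach_mid in the frame of tray below 0.035 m and horizontal distance between pumpkin_mid and spinach_mid between 0.032 and 0.057 m and angle between spinach_mid's own z axis and vertical between 0.09 and 0.45 rad and horizontal distance between plain_mid and spinach_mid above 0.062 m and contact force between spinach and the fingers below 0.05 N and linear speed of spinach below 0.02 m/s), for 0.2 s.
4. the beet cracker is released, leaning on the spinach one (y of beet_mid in the frame of tray between -0.015 and 0.015 m and angle between the y axis of beet_mid and the y axis of tray, either way round below 0.26 rad and z of beet_mid in the frame of tray below 0.035 m and horizontal distance between spinach_mid and beet_mid between 0.032 and 0.057 m and angle between beet_mid's own z axis and vertical between 0.09 and 0.45 rad and horizontal distance between pumpkin_mid and beet_mid above 0.062 m and contact force between beet and the fingers below 0.05 N and linear speed of beet below 0.02 m/s), for 0.2 s.
At the end, for the whole second after the job is handed in: All rest, released. Centres within 15 mm of the tray's middle line, square to it within 15 deg. Plain one flat, its centre at least 65 mm from the tray's centre towards the handle. Each next one leans 5 to 26 deg on the one before, centres 32 to 57 mm apart. Bystanders within 25 mm of their place (all of step 1 and all of step 2 and all of step 3 and all of step 4); the robot touches nothing.
It fails at once if the yellow round biscuit is pushed from its place (distance of round_yellow_mid from where it was at the start of the episode above 0.025 m).
It fails at once if the green round biscuit is pushed from its place (distance of round_green_mid from where it was at the start of the episode above 0.025 m).
It fails at once if the flour shaker is pushed from its place (distance of shaker_mid from where it was at the start of the episode above 0.025 m).
It also fails if it takes over 109 s, if anything falls off the work surface, if the arm or the gripper's body presses on something with over 40 N, if the wrist force passes 120 N, or if a joint passes its speed limit or range.

## Robot

A 7-joint arm with a two-finger parallel gripper is mounted at the origin on the work surface. World frame = base frame: x ahead of the robot, y to its left, z up, the work surface at z = 0. Lengths are in m, angles in rad, forces in N, time in s.
With the tool pointing down it reaches from about 0.35 to 0.9 m from the base axis. Payload 8.1 kg.
Tool frame: the origin (TCP) lies on the centre line of the jaws, within the pads' length; the fingertips stand 19 mm ahead of it and the grasp point (between the pads) is the TCP; z points along the fingers, y is the direction in which the jaws open and shut (so a half turn about z gives the same grasp; the last joint's range is limited). The gripper opens to 92 mm and grips with 3 to 60 N. Pads are 19 mm wide; open, the fingers measure 130 mm over their backs; the gripper's body (75 mm by 190 mm) begins 47 mm behind the grasp point.
Start: joints at [1.226, 0.434, 0.025, 1.573, -0.012, 1.134, -0.075], TCP at [0.15, -0.607, 0.246] pointing down, gripper open.
Joint ranges: [-2.62, 2.62], [-0.44, 2.09], [-1.27, 1.32], [0.08, 2.57], [-1.32, 4.46], [0.12, 2], [-2.74, 2.74]. Speed limits (rad/s): [2.22, 2.22, 3.01, 3.01, 3.14, 3.14, 3.14].

## Interface

Orientations are given as a rotation vector (axis times angle).
In Python, from cell import monitor, imaging, workorder, outline_of gives the robot as it stands.
- The arm moves only by the tool move_arm, never from a script. Its argument "series" is a list of rows, each a list of 6 numbers: the shift along the world's x, y, z in cm, then the turn, a rotation vector about the world's x, y, z in degrees. A call has 1 to 8 rows; each row shifts and turns the commanded pose from where the row before left it; what a row does not reach is not made up. A row lasts 1/10 s, in which the tool goes at most 50 mm and 8.59 degrees, less where a joint would pass 70% of its speed; a pose out of reach is approached as far as the arm can. A call with a gripper value outside its range is refused whole. "grip" is the opening, from 0 (shut) to 1 (fully open), set as the call begins (left out, the last holds). The fingers move at their own pace and stop on an object; "force" is the grip in N (left out, the last holds). Time passes only in rows, so rows that do not move let the fingers close. It gives the time, the measured TCP pose, the force and the opening at its end, in the units of the state.
- monitor.observe(): the state, without advancing time (a new reading comes with each control period).
- imaging.get_image(name): name is "scene" or "top"; returns a dict with "color" (400x640x3 uint8, red, green, blue), "fx", "fy", "cx", "cy" (pixels), "rvec" (rotation vector, rad) and "tvec" (3), from world to camera coordinates, as OpenCV has them. Camera axes: x right, y down, z forward; pixel columns grow to the right and rows downward; lengths in m; the calibration is good to about 2 mm. A picture is of the moment at which its call begins. There is no depth.
- workorder.sign_off(): hands the job in, once; it reports no verdict.
Trained networks look in the newest picture that a camera, given by its name, has taken for a name from the list of things; names that differ only in an ending like _2 or _b are one class to them, and where a whole thing is asked for, a point or a joint stands for the part that bears it (a point fixed in the world has none). Each returns a list of dicts, best first, with "p" (0 to 1); they miss things now and then, are a little off and sometimes report something else, mostly with a low value. They report only what shows in the picture. A call takes as long as a camera call. They do not tell look-alikes from the thing itself.
- outline_of(camera, thing): "mask" (400x640 bool, what is visible of it) and "rect" ([left, top, width, height] in pixels, round what is visible of it).
The state is a dict: "clock": time; "joints": joint angles; "dq": joint speeds; "joint_efforts": joint torques, N m; "position": TCP position; "ee_rot": TCP orientation; "force": force on the tool from outside, world axes, zero at the start; "ft_torque": the same for the moment, N m; "width": opening from 0.0 (shut) to 1.0 (fully open).
Only numpy, scipy, OpenCV 4.12 (cv2) and the standard library are available. Lean on these libraries where they do the work, as an engineer would, in place of code of your own. Each camera call takes 0.05 s, during which the arm holds its last target. There are 200 camera calls.

## Working session

There is one attempt and no reset: what is moved stays moved. The work goes in short steps, Python scripts to look and compute and a tool call to move; the robot and the scene stay as the last step left them, time stands still between calls to the robot, and variables do not carry over. Pictures are saved under pics/ and viewed, about 12 in all and at most 16, crops included, and the job is handed in when it is done.

Besides the shell and the picture viewer there is one more tool, called after "Call:" as name(argument=value, ...) on one line, values as JSON. move_arm: Moves the arm, as the interface text tells. Its arguments: {"type":"object","properties":{"series":{"type":"array"},"grip":{"type":"number"},"force":{"type":"number"}},"required":["series"]}

```bash
mkdir -p pics; ls; cat > h.py <<'E'
import numpy as np, cv2
from cell import monitor, imaging, workorder, outline_of
def pix2w(im,uv,z):
    R=cv2.Rodrigues(np.array(im["rvec"],float))[0];t=np.array(im["tvec"],float)
    d=R.T@np.array([(uv[0]-im["cx"])/im["fx"],(uv[1]-im["cy"])/im["fy"],1.]);c=-R.T@t
    return c+d*(z-c[2])/d[2]
def w2pix(im,p):
    R=cv2.Rodrigues(np.array(im["rvec"],float))[0];q=R@np.array(p,float)+im["tvec"]
    return np.array([im["fx"]*q[0]/q[2]+im["cx"],im["fy"]*q[1]/q[2]+im["cy"]])
def save(im,n,crop=None,s=1):
    c=im["color"][:,:,::-1]
    if crop: x,y,w,h=crop;c=c[y:y+h,x:x+w]
    cv2.imwrite("pics/"+n,cv2.resize(c,None,fx=s,fy=s,interpolation=cv2.INTER_CUBIC))
def rect(im,mask,z):
    "top-face rectangle in world at height z"
    c=max(cv2.findContours(mask.astype(np.uint8),0,1)[0],key=cv2.contourArea)[:,0]
    P=np.array([pix2w(im,u,z)[:2] for u in c])
    (cx,cy),(w,h),a=cv2.minAreaRect((P*1000).astype(np.float32))
    if w<h: w,h,a=h,w,a+90
    return cx,cy,w,h,(a+90)%180-90
E
python3 - <<'E'
from h import *
s=monitor.observe();print({k:np.round(v,3) for k,v in s.items()})
for n in("scene","top"):
    im=imaging.get_image(n);save(im,n+"0.png",s=1.25)
    R=cv2.Rodrigues(np.array(im["rvec"],float))[0];print(n,im["fx"],-R.T@im["tvec"],R[2])
    for t in["plain_mid","pumpkin_mid","spinach_mid","beet_mid","round_yellow_mid","round_green_mid","tray","sheet","shaker_mid"]:
        for o in outline_of(n,t)[:4]:
            print(t,round(o["p"],2),o["rect"],np.round(rect(im,o["mask"],0.014),1))
E
```

```text
pics
{'clock': np.float64(0.0), 'joints': array([ 1.226,  0.435,  0.025,  1.574, -0.012,  1.134, -0.075]), 'dq': array([ 0.   , -0.001, -0.001,  0.001,  0.   , -0.002, -0.   ]), 'joint_efforts': array([-1.0000e-03, -6.6784e+01,  9.8500e-01, -3.1446e+01, -6.1000e-02,
        4.3000e-02,  0.0000e+00]), 'position': array([ 0.149, -0.606,  0.245]), 'ee_rot': array([-3.117e+00, -3.790e-01,  1.000e-03]), 'force': array([-1.304, -0.242,  0.143]), 'ft_torque': array([ 0.014,  0.026, -0.025]), 'width': np.float64(1.0)}
scene 393.63392155358883 [1.07742047 0.54112982 0.566111  ] [-0.53191285 -0.62566774 -0.57062124]
plain_mid 0.74 [339.4, 226.8, 35.0, 27.4] [593.   98.3  71.   49.7   6.7]
pumpkin_mid 0.94 [451.1, 252.2, 35.8, 33.9] [491.3 302.8  72.8  51.2  -2.6]
pumpkin_mid 0.16 [303.0, 194.4, 232.2, 159.0] [542.2 200.1 399.  266.2  89.8]
spinach_mid 0.72 [376.5, 211.0, 29.7, 22.5] [485.5 100.4  76.3  49.8  11. ]
beet_mid 0.8 [388.5, 333.4, 22.3, 27.4] [730.4 328.9  47.9  32.   31.4]
beet_mid 0.75 [291.2, 277.8, 58.3, 36.7] [753.7 166.4  89.9  70.6 -22.3]
beet_mid 0.56 [374.9, 251.3, 34.5, 32
[... 567 characters left out ...]
1.5  67.   46.4   5.5]
pumpkin_mid 0.68 [197.7, 253.2, 21.7, 27.3] [482.3 299.6  64.2  44.9  -1.5]
spinach_mid 0.93 [270.9, 246.9, 19.9, 30.7] [477.2  94.9  67.6  47.6  10.5]
beet_mid 0.89 [232.5, 211.4, 24.0, 26.0] [593.2 199.1  66.9  47.   14.5]
beet_mid 0.77 [240.3, 157.2, 30.2, 30.1] [746.  157.5  85.9  63.1 -22.1]
beet_mid 0.62 [191.4, 176.0, 17.6, 18.8] [718.7 319.8  46.1  33.5  31.3]
round_yellow_mid 0.7 [200.3, 219.2, 19.2, 21.9] [583.2 301.1  57.   56.4 -28.5]
round_green_mid 0.76 [230.1, 253.1, 23.7, 18.7] [480.7 205.3  59.6  53.1  85.6]
sheet 0.97 [176.1, 197.8, 139.7, 100.7] [529.7 198.4 398.2 257.6  89.8]
shaker_mid 0.89 [310.2, 124.5, 24.7, 34.7] [826.6 -46.7 101.1  72.3  -4.4]
```

View pics/scene0.png

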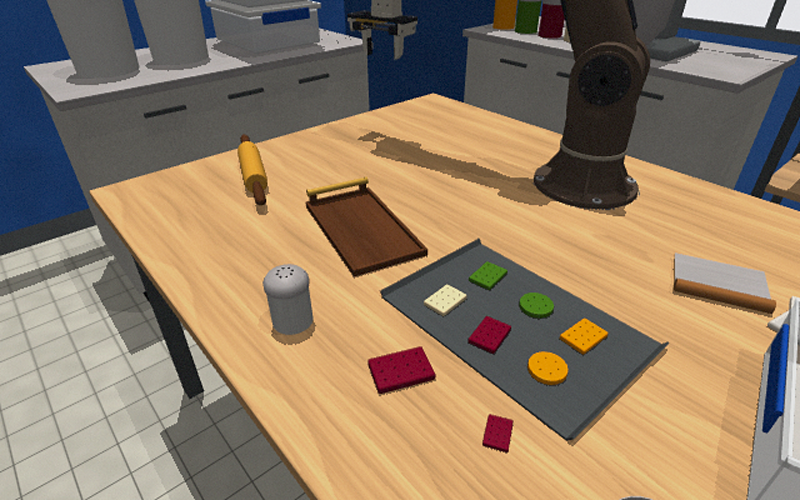

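View pics/top0.png

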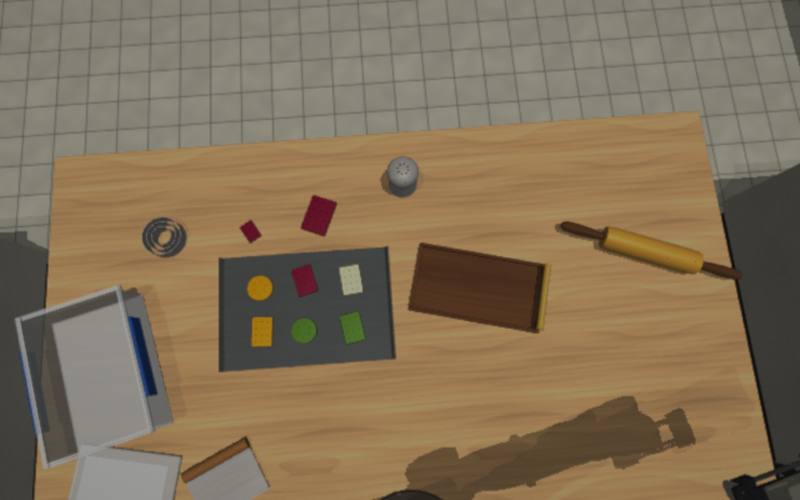

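Candidates for the beet cracker, with pixels in the enlarged top picture:
- (304,280), on the sheet. It measures 67x47 mm, so it's the right one.
- (319,215), on the table. At 86x63 mm it's too big.
- (250,231), on the table. At 46x33 mm it's too small.

Look-alikes for the others are the rounds at (260,288) yellow and (303,330) green. The tray is at about (480,287), with its brass handle on the right, towards world -y. Next I'll fit the poses and check one close crop.

```bash
cat >> h.py <<'E'
from scipy.optimize import least_squares
def box(x,y,yaw,L,W,z0,z1):
    c,s=np.cos(yaw),np.sin(yaw)
    return [(x+c*a*L/2-s*b*W/2,y+s*a*L/2+c*b*W/2,z) for a in(-1,1) for b in(-1,1) for z in(z0,z1)]
def feats(P):
    h=cv2.convexHull(np.array(P,np.float32));m=cv2.moments(h);A=m["m00"]
    return np.array([m["m10"]/A,m["m01"]/A,m["mu20"]/A**1.5*8,m["mu11"]/A**1.5*8,m["mu02"]/A**1.5*8])
def fit(views,x0,L,W,z0,z1):
    F=[]
    for im,m in views:
        c=max(cv2.findContours(m.astype(np.uint8),0,1)[0],key=cv2.contourArea)[:,0]
        F.append(feats(c))
    r=least_squares(lambda q:np.concatenate([feats([w2pix(im,p) for p in box(q[0],q[1],q[2],L,W,z0,z1)])-f for (im,_),f in zip(views,F)]),x0)
    return r.x,r.fun
E
python3 - <<'E'
from h import *
I={n:imaging.get_image(n) for n in("scene","top")}
G={"plain_mid":(.584,.0915,.09),"pumpkin_mid":(.482,.3,-.02),"spinach_mid":(.477,.095,.18),"beet_mid":(.593,.199,.25)}
for t,g in G.items():
    V=[]
    for n in I:
        u=w2pix(I[n],(g[0],g[1],.009))
        o=[o for o in outline_of(n,t) if np.hypot(*(u-np.array([o["rect"][0]+o["rect"][2]/2,o["rect"][1]+o["rect"][3]/2])))<8]
        V.append((I[n],o[0]["mask"]))
    for v in (V,V[:1],V[1:]):
        q,f=fit(v,g,.066,.046,.004,.014);print(t,np.round(q[:2]*1000,1),np.round(np.degrees(q[2]),1),np.round(f[:2],1))
V=[]
q0=(.54,-.235,np.radians(-97))
for n in I:
    im=I[n];hsv=cv2.cvtColor(im["color"],cv2.COLOR_RGB2HSV)
    P=np.array([w2pix(im,p) for p in box(*q0,.36,.24,.0,.03)],np.float32)
    roi=cv2.fillConvexPoly(np.zeros((400,640),np.uint8),cv2.convexHull(P).astype(np.int32),1)
    m=((hsv[...,2]<115)&(hsv[...,1]>90)&((hsv[...,0]<16)|(hsv[...,0]>170))).astype(np.uint8)*roi
    m=cv2.morphologyEx(m,cv2.MORPH_CLOSE,np.ones((5,5)));V.append((im,m));print(n,rect(im,m,.016))
for v in (V,V[:1],V[1:]):
    q,f=fit(v,q0,.3,.16,0,.016);print("tray",np.round(q[:2]*1000,1),np.round(np.degrees(q[2]),2),np.round(f,2))
q,f=fit(V,q0,.3,.16,0,.016)
out=[]
for k,(im,m) in enumerate(V):
    o=im["color"].copy();c=cv2.findContours(m,0,1)[0]
    s=4;y0,x0=(145,225) if k==0 else(150,150)
    o=im["color"][y0:y0+150,x0:x0+300,::-1].copy() if k==0 else im["color"][y0:y0+150,x0:x0+300,::-1].copy()
    o=cv2.resize(o,None,fx=2.6,fy=2)
    o=cv2.resize(im["color"][y0:y0+145,x0:x0+300,::-1],None,fx=2.6,fy=2.05)
    for zz in(.008,.016):
      for L,W in((.3,.16),(.284,.144)):
        B=box(*q,L,W,zz,zz)
        pts=[( (w2pix(im,B[i])-[x0,y0])*[2.6,2.05]).astype(int) for i in(0,2,6,4)]
        if (zz==.016)==(L==.3): cv2.polylines(o,[np.array(pts)],True,(0,255,0),1)
    out.append(o)
cv2.imwrite("pics/tray.png",np.vstack(out))
E
```

```text
plain_mid [584.   91.5] 5.2 [ 0.7 -1.5]
plain_mid [584.   91.5] 5.2 [ 0.7 -1.5]
plain_mid [585.6  91.7] 5.2 [0.2 0. ]
pumpkin_mid [484.  300.5] -1.1 [ 0.7 -0.7]
pumpkin_mid [489.7 302.5] -1.1 [-0.   1.2]
pumpkin_mid [482. 300.] -1.1 [0.3 0. ]
spinach_mid [478.8  96.2] 10.3 [ 0.1 -0.8]
spinach_mid [479.   95.7] 10.3 [-0.1 -0.8]
spinach_mid [477.5  95. ] 10.3 [ 0.1 -0. ]
beet_mid [593.4 199.7] 14.3 [ 0.4 -0.7]
beet_mid [594.9 200.4] 14.3 [ 0.1 -0.2]
beet_mid [593. 199.] 14.3 [-0.1 -0.1]
scene (554.0286865234375, -196.96688842773438, 336.7263488769531, 164.59307861328125, 75.21633911132812)
top (547.373291015625, -196.31686401367188, 297.07000732421875, 160.10459899902344, 75.64604949951172)
tray [ 540. -235.] -97.0 [-3.44 -5.64 13.68  2.62 -7.58 13.24  1.73  7.1  -9.37 -2.28]
tray [ 540. -235.] -97.0 [-3.44 -5.64 13.68  2.62 -7.58]
tray [ 540. -235.] -97.0 [13.24  1.73  7.1  -9.37 -2.28]
```

View pics/tray.png

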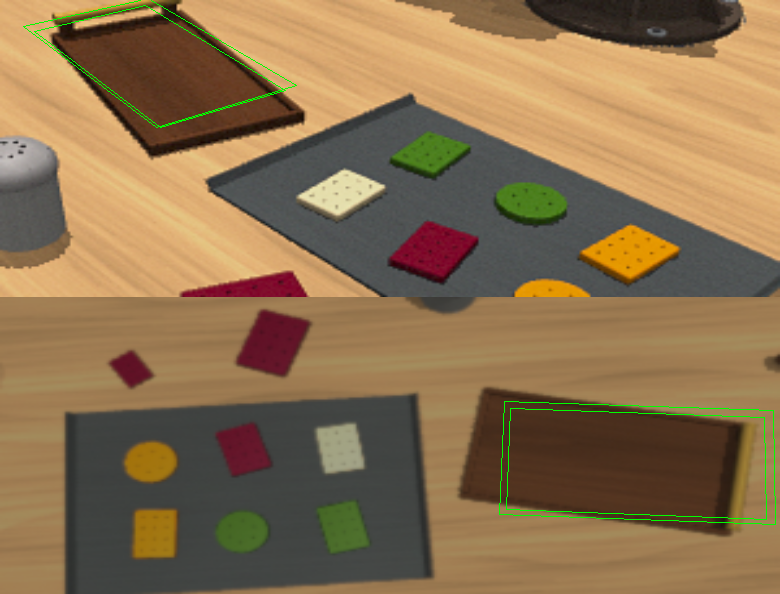

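The crop shows the right crackers: the middle-sized beet is at (244,448), between yellow and cream. The tray fit didn't move because its finite-difference step was too small, so I'll fix that.

```bash
sed -i 's/zip(views,F)\]),x0)/zip(views,F)]),x0,diff_step=3e-3,x_scale=[.01,.01,.05])/' h.py
python3 - <<'E'
from h import *
I={n:imaging.get_image(n) for n in("scene","top")}
G={"plain_mid":(.584,.0915,.09),"pumpkin_mid":(.482,.3,-.02),"spinach_mid":(.477,.095,.18),"beet_mid":(.593,.199,.25)}
for t,g in G.items():
    V=[]
    for n in I:
        u=w2pix(I[n],(g[0],g[1],.009))
        o=[o for o in outline_of(n,t) if np.hypot(*(u-np.array([o["rect"][0]+o["rect"][2]/2,o["rect"][1]+o["rect"][3]/2])))<8]
        if o: V.append((I[n],o[0]["mask"]))
    for v in (V,V[:1],V[1:]):
        q,f=fit(v,g,.066,.046,.004,.014);print(t,np.round(q[:2]*1000,1),np.round(np.degrees(q[2]),1),np.round(f[:2],1))
V=[];q0=(.547,-.196,np.radians(-104.4))
for n in I:
    im=I[n];hsv=cv2.cvtColor(im["color"],cv2.COLOR_RGB2HSV)
    P=np.array([w2pix(im,p) for p in box(*q0,.33,.19,.0,.02)],np.float32)
    roi=cv2.fillConvexPoly(np.zeros((400,640),np.uint8),cv2.convexHull(P).astype(np.int32),1)
    m=((hsv[...,2]<115)&(hsv[...,1]>90)&((hsv[...,0]<16)|(hsv[...,0]>170))).astype(np.uint8)*roi
    m=cv2.morphologyEx(m,cv2.MORPH_CLOSE,np.ones((5,5)));V.append((im,m))
for v in (V[:1],V[1:]):
    q,f=fit(v,q0,.3,.16,0,.016);print("tray",np.round(q[:2]*1000,1),np.round(np.degrees(q[2]),2),np.round(f,2))
out=[]
for k,(im,m) in enumerate(V):
    s=5;x0,y0=((240,140) if k==0 else(310,180))
    o=cv2.resize(im["color"][y0:y0+90 if k==0 else y0+110-20,x0:x0+130,::-1],None,fx=s,fy=3.3)
    def pl(B,c): cv2.polylines(o,[np.array([((w2pix(im,p)-[x0,y0]+.5)*[s,3.3]).astype(int) for p in B])],True,c,1)
    for L,W,z,c in((.3,.16,.016,(0,255,0)),(.284,.144,.008,(255,255,0))):
        B=box(*q,L,W,z,z);pl([B[i] for i in(0,2,6,4)],c)
    c_,s_=np.cos(q[2]),np.sin(q[2]);T=lambda x,y,z:(q[0]+c_*x-s_*y,q[1]+s_*x+c_*y,z)
    pl([T(.144,-.08,.046),T(.144,.08,.046)],(255,0,255))
    out.append(o)
cv2.imwrite("pics/tray2.png",np.vstack(out))
E
```

```text
plain_mid [586.9  92.8] 7.9 [-0.1 -0.8]
plain_mid [588.4  94.6] 7.8 [ 0.  -0.1]
plain_mid [586.   91.2] 8.0 [-0. -0.]
pumpkin_mid [483.  300.3] 1.8 [ 0.3 -0.7]
pumpkin_mid [485.1 300.9] 1.8 [ 0.  -0.1]
pumpkin_mid [481. 300.] 0.1 [-0. -0.]
spinach_mid [477.7  95.3] 14.1 [ 0.3 -0.4]
spinach_mid [479.3  95.9] 14.5 [ 0. -0.]
spinach_mid [476.5  95.3] 12.8 [-0. -0.]
beet_mid [594.7 200. ] 16.0 [-0.2 -0.3]
beet_mid [594.6 200.6] 15.9 [ 0.  -0.2]
beet_mid [595.1 199. ] 16.6 [-0. -0.]
tray [ 550.2 -199.2] -105.43 [ 0.23  0.91  0.39 -2.44 -2.15]
tray [ 548.5 -195.2] -105.41 [-0.04 -0.12  2.73  0.75  0.54]
```

View pics/tray2.png

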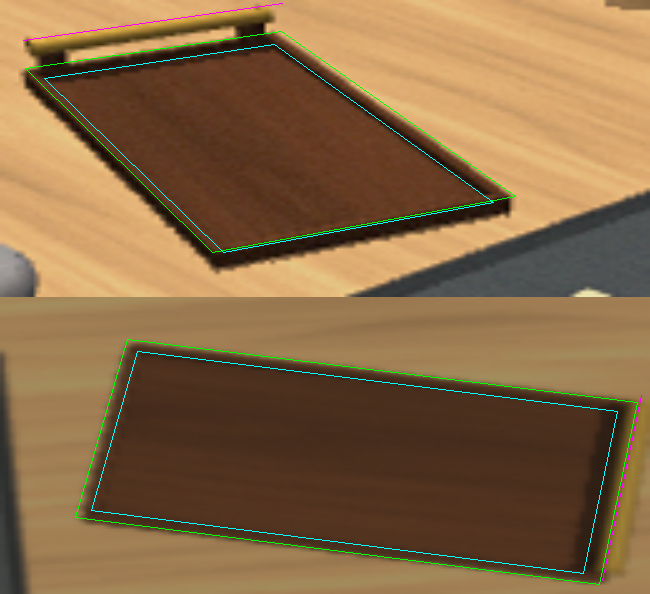

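Call:
move_arm(series=[[2.6, 4.1, 0, 0, 0, -1], [2.6, 4.1, 0, 0, 0, -1], [2.6, 4.1, 0, 0, 0, -1], [2.6, 4.1, 0, 0, 0, -1], [2.6, 4.1, 0, 0, 0, -1], [2.6, 4.1, 0, 0, 0, -1], [2.6, 4.1, 0, 0, 0, -1], [2.6, 4.1, 0, 0, 0, 0]], grip=0.68, force=12)

```text
clock: 2.8
position: [0.3584, -0.2772, 0.2461]
ee_rot: [3.135, 0.186, 0.001]
force: [1.1, -0.2, -0.4]
width: 0.677
```

Call:
move_arm(series=[[2.6, 4.1, 0, 0, 0, 0], [2.6, 4.1, 0, 0, 0, 0], [2.6, 4.1, 0, 0, 0, 0], [2.6, 4.1, 0, 0, 0, 0], [2.6, 4.1, 0, 0, 0, 0], [2.6, 4.1, 0, 0, 0, 0], [2.6, 4.1, 0, 0, 0, 0], [2.6, 4.1, 0, 0, 0, 0]])

```text
clock: 3.6
position: [0.5665, 0.0508, 0.2459]
ee_rot: [3.136, 0.187, 0.001]
force: [0.9, -1.3, 0.5]
width: 0.684
```

Call:
move_arm(series=[[1.5, 2.5, -4, 0, 0, 0], [0, 0, -4, 0, 0, 0], [0, 0, -4, 0, 0, 0], [0, 0, 0, 0, 0, 0], [0, 0, 0, 0, 0, 0], [0, 0, 0, 0, 0, 0], [0, 0, 0, 0, 0, 0]])

```text
clock: 4.3
position: [0.5821, 0.0743, 0.1281]
ee_rot: [-3.136, -0.187, -0.006]
force: [-0.3, -0.3, 0.4]
width: 0.678
```

Call:
move_arm(series=[[0.4, 1.7, -2, 0, 0, 0], [0, 0, -3, 0, 0, 0], [0, 0, -3, 0, 0, 0], [0, 0, -2.2, 0, 0, 0], [0, 0, 0, 0, 0, 0], [0, 0, 0, 0, 0, 0]])

```text
clock: 4.9
position: [0.5857, 0.0913, 0.0251]
ee_rot: [-3.136, -0.187, -0.003]
force: [-1.4, -0.6, -0.2]
width: 0.679
```

```bash
python3 - <<'E'
from h import *
im=imaging.get_image("scene");save(im,"g1.png",(270,170,160,110),5);s=monitor.observe();print(s["position"],s["joints"])
E
```

```text
[0.58566532 0.09121391 0.02508179] [-0.04280536  0.66218061 -0.2917885   1.83982184  0.28620806  0.678372
 -1.95192264]
```

View pics/g1.png

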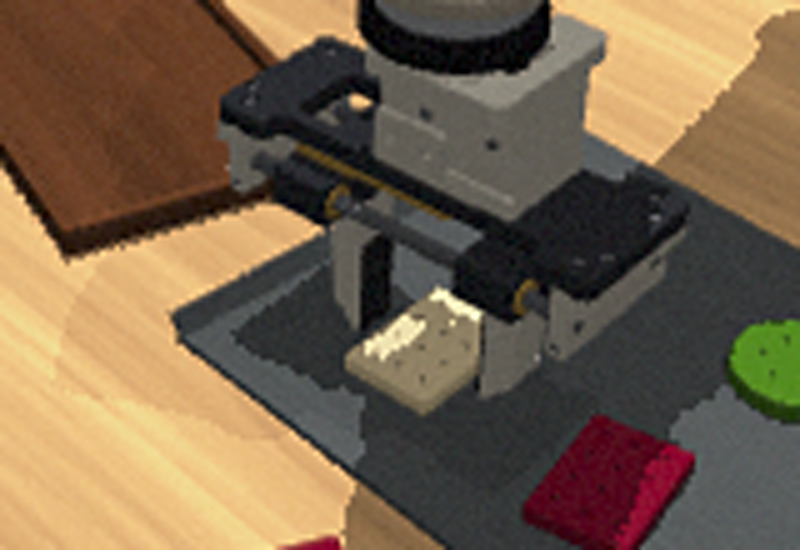

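Call:
move_arm(series=[[0, 0, 0, 0, 0, 0], [0, 0, 0, 0, 0, 0], [0, 0, 0, 0, 0, 0], [0, 0, 0, 0, 0, 0], [0, 0, 2, 0, 0, 0], [0, 0, 4, 0, 0, 0], [0, 0, 4, 0, 0, 0]], grip=0.3, force=12)

```text
clock: 5.65
position: [0.5838, 0.0911, 0.1242]
ee_rot: [3.136, 0.188, -0.004]
force: [1.2, 0.8, -0.6]
width: 0.495
```

Call:
move_arm(series=[[-0.6, -4.1, 0, 0, 0, 7.6], [-0.6, -4.1, 0, 0, 0, 7.6], [-0.6, -4.1, 0, 0, 0, 7.6], [-0.6, -4.1, 0, 0, 0, 7.6], [-0.6, -4.1, 0, 0, 0, 7.6], [-0.6, -4.1, 0, 0, 0, 7.6], [-0.6, -4.1, 0, 0, 0, 7.6], [-0.6, -4.1, 0, 0, 0, 7.6]])

```text
clock: 6.45
position: [0.536, -0.2386, 0.1237]
ee_rot: [-2.605, -1.756, 0.0]
force: [1.0, -0.3, 0.4]
width: 0.495
```

Call:
move_arm(series=[[-0.6, -4.1, 0, 0, 0, 7.4], [0, 0, -3, 0, 0, 0], [0, 0, 0, 0, 0, 0], [0, 0, 0, 0, 0, 0]])

```text
clock: 6.85
position: [0.5304, -0.2765, 0.0936]
ee_rot: [-2.49, -1.913, -0.0]
force: [0.0, 0.0, 0.0]
width: 0.496
```

```bash
cat > st.py <<'E'
from h import *
from scipy.spatial.transform import Rotation as Ro
s=monitor.observe();R=Ro.from_rotvec(s["ee_rot"]).as_matrix()
print("pos",np.round(s["position"],4),"yawx",round(np.degrees(np.arctan2(R[1,0],R[0,0])),1),"toolz",np.round(R[:,2],3),"w",s["width"],"j7",round(s["joints"][6],2),s["clock"])
E
python3 st.py
```

```text
pos [ 0.5304 -0.2765  0.0936] yawx 75.1 toolz [-0.001  0.002 -1.   ] w 0.49635142332408816 j7 -0.26 6.85
```

Call:
move_arm(series=[[-0.4, -0.6, -1.5, 0, 0, 0], [0, 0, -2.5, 0, 0, 0], [0, 0, -1.5, 0, 0, 0], [0, 0, -0.7, 0, 0, 0], [0, 0, 0, 0, 0, 0], [0, 0, 0, 0, 0, 0]])

```text
clock: 7.45
position: [0.5272, -0.2836, 0.0323]
ee_rot: [2.49, 1.914, 0.001]
force: [-0.1, 0.2, 0.3]
width: 0.501
```

```bash
python3 st.py; python3 - <<'E'
from h import *
im=imaging.get_image("scene");save(im,"p1.png",(220,110,160,110),5)
E
```

```text
pos [ 0.5272 -0.2836  0.0323] yawx 75.1 toolz [ 0.001 -0.    -1.   ] w 0.5011132843945867 j7 -0.3 7.45
```

View pics/p1.png

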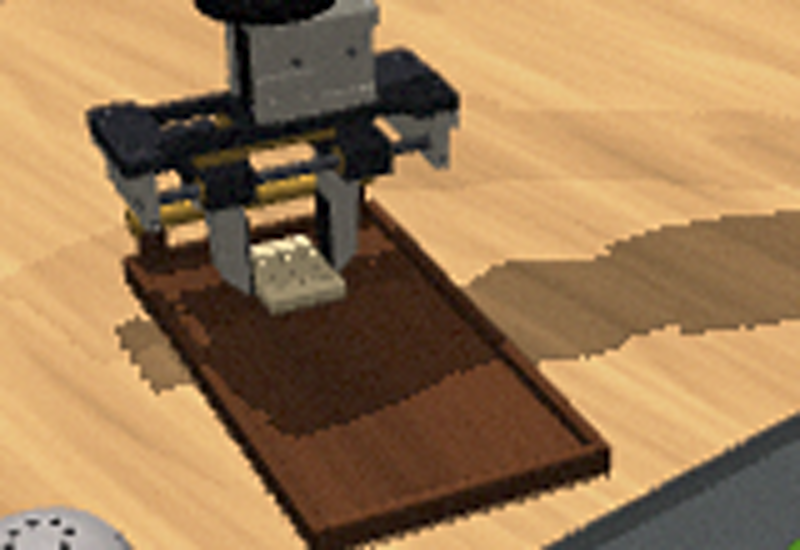

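Call:
move_arm(series=[[0, 0, -0.3, 0, 0, 0], [0, 0, 0, 0, 0, 0], [0, 0, 0, 0, 0, 0]])

```text
clock: 7.8
position: [0.5267, -0.2839, 0.029]
ee_rot: [2.491, 1.913, 0.0]
force: [-0.4, -1.0, -0.2]
width: 0.5
```

Call:
move_arm(series=[[0, 0, 0, 0, 0, 0], [0, 0, 0, 0, 0, 0], [0, 0, 0, 0, 0, 0], [0, 0, 2, 0, 0, 0], [0, 0, 4, 0, 0, 0], [0, 0, 4, 0, 0, 0], [0, 0, 2, 0, 0, 0]], grip=0.68)

```text
clock: 8.5
position: [0.528, -0.2839, 0.1522]
ee_rot: [2.489, 1.912, 0.003]
force: [-0.0, -0.2, 0.5]
width: 0.68
```

Call:
move_arm(series=[[-0.35, 4.5, 0, 0, 0, -5.7], [-0.35, 4.5, 0, 0, 0, -5.7], [-0.35, 4.5, 0, 0, 0, -5.7], [-0.35, 4.5, 0, 0, 0, -5.7], [-0.35, 4.5, 0, 0, 0, -5.7], [-0.35, 4.5, 0, 0, 0, -5.7], [-0.35, 4.5, 0, 0, 0, -5.7], [-0.35, 4.5, 0, 0, 0, -5.7]])

```text
clock: 9.3
position: [0.4983, 0.0779, 0.149]
ee_rot: [3.04, 0.792, 0.001]
force: [1.0, 0.6, 0.5]
width: 0.681
```

Call:
move_arm(series=[[-0.35, 4.5, 0, 0, 0, -5.7], [-0.35, 4.5, 0, 0, 0, -5.7], [-0.35, 4.5, 0, 0, 0, -5.7], [-0.35, 4.5, 0, 0, 0, -5.7], [-0.35, 4.5, 0, 0, 0, -5.7], [0, 0, -4, 0, 0, 0], [0, 0, 0, 0, 0, 0], [0, 0, 0, 0, 0, 0]])

```text
clock: 10.1
position: [0.4807, 0.3002, 0.1084]
ee_rot: [3.14, 0.026, -0.003]
force: [0.5, -0.6, -0.4]
width: 0.682
```

```bash
python3 st.py; cat > look.py <<'E'
import sys
from h import *
tr=(.549,-.198,np.radians(-105));ux=np.array([np.cos(tr[2]),np.sin(tr[2])]);uy=np.array([-ux[1],ux[0]])
I={n:imaging.get_image(n) for n in("scene","top")}
for t in sys.argv[1:]:
    for n in I:
        for o in outline_of(n,t)[:3]:
            r=rect(I[n],o["mask"],.02);d=np.array(r[:2])/1000-tr[:2]
            if abs(d@ux)>.14 or abs(d@uy)>.07: continue
            q,f=fit([(I[n],o["mask"])],(r[0]/1000,r[1]/1000,np.radians(r[4])),.066,.046,.008,.018)
            d=q[:2]-tr[:2];print(n,t,round(o["p"],2),"fit tray x,y",np.round([d@ux*1000,d@uy*1000],1),"yaw",round(np.degrees(q[2]),1))
E
python3 look.py plain_mid
```

```text
pos [0.4807 0.3002 0.1084] yawx 1.0 toolz [-0.002 -0.002 -1.   ] w 0.6816869086240884 j7 -2.45 10.1
scene plain_mid 0.58 fit tray x,y [81.2  3. ] yaw 65.1
top plain_mid 0.9 fit tray x,y [85.9  0.2] yaw 76.4
```

Call:
move_arm(series=[[0.1, 0, -3, 0, 0, 0], [0, 0, -3, 0, 0, 0], [0, 0, -2.3, 0, 0, 0], [0, 0, 0, 0, 0, 0], [0, 0, 0, 0, 0, 0]])

```text
clock: 10.8
position: [0.4828, 0.3008, 0.0263]
ee_rot: [-3.141, -0.024, -0.001]
force: [-0.2, 0.1, -0.3]
width: 0.677
```

Call:
move_arm(series=[[0, 0, 0, 0, 0, 0], [0, 0, 0, 0, 0, 0], [0, 0, 0, 0, 0, 0], [0, 0, 0, 0, 0, 0], [0, 0, 2, 0, 0, 0], [0, 0, 4, 0, 0, 0], [0, 0, 4, 0, 0, 0], [0, 0, 3, 0, 0, 0]], grip=0.3)

```text
clock: 11.6
position: [0.4823, 0.3016, 0.1582]
ee_rot: [-3.14, -0.026, -0.002]
force: [0.5, 0.6, -0.5]
width: 0.507
```

Call:
move_arm(series=[[0.47, -4.5, 0, 0, 0, 6.2], [0.47, -4.5, 0, 0, 0, 6.2], [0.47, -4.5, 0, 0, 0, 6.2], [0.47, -4.5, 0, 0, 0, 6.2], [0.47, -4.5, 0, 0, 0, 6.2], [0.47, -4.5, 0, 0, 0, 6.2], [0.47, -4.5, 0, 0, 0, 6.2], [0.47, -4.5, 0, 0, 0, 6.2]])

```text
clock: 12.4
position: [0.5196, -0.0607, 0.1559]
ee_rot: [2.838, 1.348, 0.0]
force: [0.1, -0.1, -0.4]
width: 0.507
```

Call:
move_arm(series=[[0.47, -4.5, 0, 0, 0, 6.2], [0.47, -4.5, 0, 0, 0, 6.2], [0.47, -4.5, 0, 0, 0, 6.2], [0.47, -4.3, 0, 0, 0, 5.9], [0, 0, -4, -6.3, 1.7, 0], [0, 0, -3, -6.3, 1.7, 0], [0, 0, 0, 0, 0, 0], [0, 0, 0, 0, 0, 0]])

```text
clock: 13.2
position: [0.5387, -0.2347, 0.0852]
ee_rot: [2.37, 1.828, -0.272]
force: [0.2, 0.4, -0.2]
width: 0.507
```

```bash
python3 st.py
```

```text
pos [ 0.5387 -0.2347  0.0852] yawx 75.3 toolz [-0.06  -0.216 -0.974] w 0.5066435179050656 j7 -0.58 13.2
```

Call:
move_arm(series=[[0, -0.15, -2, 0, 0, 0], [0, 0, -1.6, 0, 0, 0], [0, 0, -0.9, 0, 0, 0], [0, 0, 0, 0, 0, 0], [0, 0, 0, 0, 0, 0]])

```text
clock: 13.7
position: [0.5386, -0.2386, 0.0411]
ee_rot: [2.373, 1.821, -0.272]
force: [1.1, -0.4, -0.5]
width: 0.505
```

```bash
python3 st.py; python3 - <<'E'
from h import *
im=imaging.get_image("scene");save(im,"p2.png",(230,120,120,80),6)
E
```

```text
pos [ 0.5386 -0.2386  0.0411] yawx 75.0 toolz [-0.059 -0.218 -0.974] w 0.5048838326529431 j7 -0.64 13.7
```

View pics/p2.png

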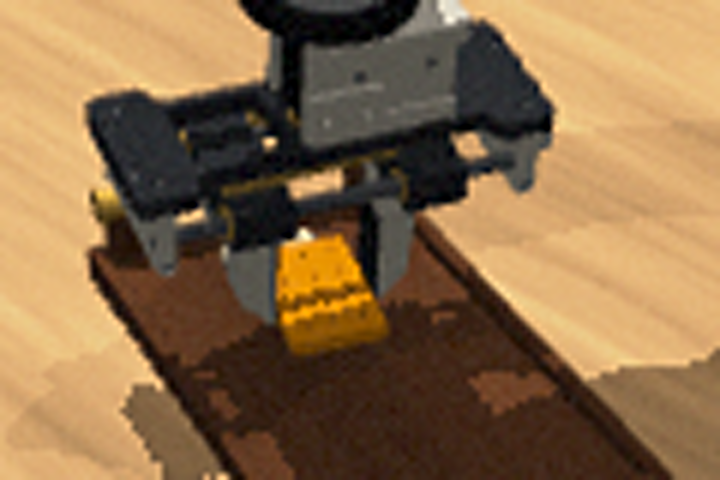

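Call:
move_arm(series=[[0, 0.2, -0.4, 0, 0, 0], [0, 0, 0, 0, 0, 0], [0, 0, 0, 0, 0, 0], [0, 0, 0, 0, 0, 0]])

```text
clock: 14.15
position: [0.5393, -0.2364, 0.0374]
ee_rot: [2.371, 1.821, -0.27]
force: [1.2, -0.6, 5.0]
width: 0.509
```

Call:
move_arm(series=[[0, 0, 0, 0, 0, 0], [0, 0, 0, 0, 0, 0], [0, 0, 0, 0, 0, 0], [0, 0.5, 2, 0, 0, 0], [0, 1, 4, 0, 0, 0], [0, 0, 4, 6.3, -1.7, 0], [0, 0, 2, 6.3, -1.7, 0], [0, 0, 0, 0, 0, 0]], grip=0.68)

```text
clock: 14.95
position: [0.5388, -0.2269, 0.1596]
ee_rot: [2.497, 1.901, 0.006]
force: [-0.0, -1.6, -0.7]
width: 0.679
```

```bash
python3 st.py
```

```text
pos [ 0.5388 -0.2269  0.1596] yawx 74.6 toolz [ 0.005 -0.    -1.   ] w 0.6791068742314208 j7 -0.29 14.95
```

Call:
move_arm(series=[[-0.76, 4, 0, 0, 0, -7.8], [-0.76, 4, 0, 0, 0, -7.8], [-0.76, 4, 0, 0, 0, -7.8], [-0.76, 4, 0, 0, 0, -7.8], [-0.76, 4, 0, 0, 0, -7.8], [-0.76, 4, 0, 0, 0, -7.8], [-0.76, 4, 0, 0, 0, -7.8], [-0.76, 4.2, 0, 0, 0, -7.8]])

```text
clock: 15.75
position: [0.4765, 0.1019, 0.1561]
ee_rot: [3.122, 0.337, -0.002]
force: [1.1, 0.4, -0.9]
width: 0.681
```

Call:
move_arm(series=[[0, 0, -4, 0, 0, 0], [0, 0, 0, 0, 0, 0], [0, 0, 0, 0, 0, 0]])

```text
clock: 16.05
position: [0.4767, 0.1001, 0.1162]
ee_rot: [3.121, 0.347, -0.005]
force: [0.7, 0.8, -0.1]
width: 0.683
```

```bash
python3 st.py; python3 look.py plain_mid pumpkin_mid; python3 - <<'E'
from h import *
im=imaging.get_image("scene");save(im,"p2b.png",(230,130,120,80),6)
E
```

```text
pos [0.4767 0.1001 0.1162] yawx 12.7 toolz [-0.003 -0.002 -1.   ] w 0.6834276505589237 j7 -1.92 16.05
scene plain_mid 0.47 fit tray x,y [102.4   6.4] yaw 53.1
top plain_mid 0.82 fit tray x,y [97.2  1.1] yaw -39.7
scene pumpkin_mid 0.82 fit tray x,y [50.5 -3. ] yaw 62.7
top pumpkin_mid 0.73 fit tray x,y [45.4  3.3] yaw 76.0
```

View pics/p2b.png

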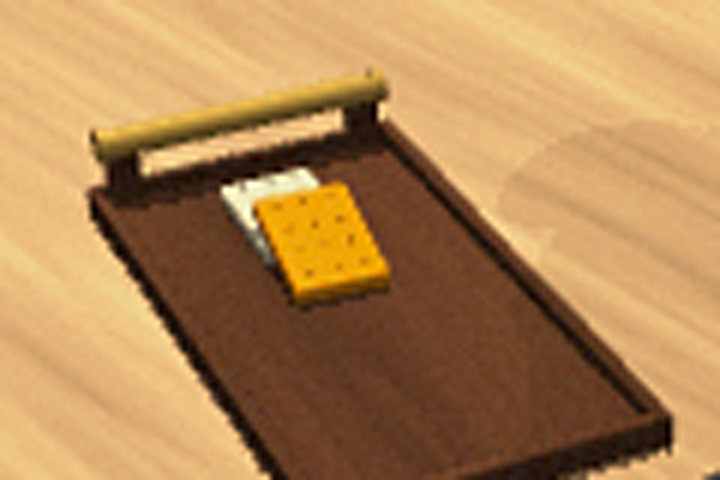

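Call:
move_arm(series=[[0.1, -0.5, -3, 0, 0, 0], [0, 0, -3, 0, 0, 0], [0, 0, -3, 0, 0, 0], [0, 0, 0, 0, 0, 0], [0, 0, 0, 0, 0, 0]])

```text
clock: 16.9
position: [0.4787, 0.0955, 0.0266]
ee_rot: [3.122, 0.346, -0.001]
force: [-0.2, -0.2, -0.3]
width: 0.683
```

Call:
move_arm(series=[[0, 0, 0, 0, 0, 0], [0, 0, 0, 0, 0, 0], [0, 0, 0, 0, 0, 0], [0, 0, 0, 0, 0, 0], [0, 0, 2, 0, 0, 0], [0, 0, 4, 0, 0, 0], [0, 0, 4, 0, 0, 0], [0, 0, 3, 0, 0, 0]], grip=0.3)

```text
clock: 17.7
position: [0.4789, 0.0959, 0.159]
ee_rot: [-3.122, -0.346, -0.002]
force: [1.3, 0.5, -0.8]
width: 0.5
```

```bash
python3 st.py
```

```text
pos [0.4789 0.0959 0.159 ] yawx 12.7 toolz [ 0.001  0.    -1.   ] w 0.49960960178291486 j7 -1.87 17.7
```

Call:
move_arm(series=[[0.89, -3.62, 0, 0, 0, 7.8], [0.89, -3.62, 0, 0, 0, 7.8], [0.89, -3.62, 0, 0, 0, 7.8], [0.89, -3.62, 0, 0, 0, 7.8], [0.89, -3.62, 0, 0, 0, 7.8], [0.89, -3.62, 0, 0, 0, 7.8], [0.89, -3.62, 0, 0, 0, 7.8], [0.89, -3.62, 0, 0, 0, 7.7]])

```text
clock: 18.5
position: [0.5499, -0.1956, 0.1568]
ee_rot: [2.488, 1.918, -0.0]
force: [0.3, 0.5, -0.4]
width: 0.499
```

Call:
move_arm(series=[[0, 0, -4, -6.3, 1.7, 0], [0, 0, -3, -6.3, 1.7, 0], [0, 0, 0, 0, 0, 0], [0, 0, 0, 0, 0, 0], [0, 0, 0, 0, 0, 0]])

```text
clock: 19.0
position: [0.5502, -0.1943, 0.0875]
ee_rot: [2.374, 1.819, -0.27]
force: [0.4, 0.1, -0.2]
width: 0.5
```

```bash
python3 st.py
```

```text
pos [ 0.5502 -0.1943  0.0875] yawx 74.9 toolz [-0.058 -0.218 -0.974] w 0.500189238521396 j7 -0.65 19.0
```

Call:
move_arm(series=[[0, 0.1, -2, 0, 0, 0], [0, 0, -1.7, 0, 0, 0], [0, 0, -0.8, 0, 0, 0], [0, 0, 0, 0, 0, 0], [0, 0, -0.2, 0, 0, 0], [0, 0, 0, 0, 0, 0], [0, 0, 0, 0, 0, 0]])

```text
clock: 19.7
position: [0.5503, -0.193, 0.0403]
ee_rot: [2.373, 1.819, -0.271]
force: [0.9, 0.3, 1.0]
width: 0.503
```

Call:
move_arm(series=[[0, 0, -0.2, 0, 0, 0], [0, 0, 0, 0, 0, 0], [0, 0, 0, 0, 0, 0]])

```text
clock: 20.0
position: [0.5504, -0.1929, 0.0382]
ee_rot: [2.373, 1.819, -0.271]
force: [0.6, 0.5, 3.3]
width: 0.503
```

Contact is light (3 N), so I'll release.

Call:
move_arm(series=[[0, 0, 0, 0, 0, 0], [0, 0, 0, 0, 0, 0], [0, 0, 0, 0, 0, 0], [0, 0.5, 2, 0, 0, 0], [0, 1, 4, 0, 0, 0], [0, 0, 4, 6.3, -1.7, 0], [0, 0, 2, 6.3, -1.7, 0], [0, 0, 0, 0, 0, 0]], grip=0.68)

```text
clock: 20.8
position: [0.5505, -0.1835, 0.1607]
ee_rot: [2.498, 1.899, 0.006]
force: [-0.8, -1.5, -0.9]
width: 0.68
```

```bash
python3 st.py
```

```text
pos [ 0.5505 -0.1835  0.1607] yawx 74.5 toolz [ 0.005 -0.    -1.   ] w 0.6796998986564977 j7 -0.37 20.8
```

Call:
move_arm(series=[[0.54, 4.79, 0, 0, 0, -7.4], [0.54, 4.79, 0, 0, 0, -7.4], [0.54, 4.79, 0, 0, 0, -7.4], [0.54, 4.79, 0, 0, 0, -7.4], [0.54, 4.79, 0, 0, 0, -7.4], [0.54, 4.79, 0, 0, 0, -7.4], [0.54, 4.79, 0, 0, 0, -7.4], [0.54, 4.79, 0, 0, 0, -7.2]])

```text
clock: 21.6
position: [0.5924, 0.2073, 0.1568]
ee_rot: [3.111, 0.428, -0.002]
force: [0.9, -0.8, 0.9]
width: 0.685
```

Call:
move_arm(series=[[0, 0, -4, 0, 0, 0], [0, 0, 0, 0, 0, 0], [0, 0, 0, 0, 0, 0]])

```text
clock: 21.9
position: [0.5922, 0.2046, 0.1168]
ee_rot: [3.109, 0.436, -0.005]
force: [0.3, -0.6, 0.1]
width: 0.68
```

```bash
python3 st.py; python3 look.py pumpkin_mid spinach_mid; python3 - <<'E'
from h import *
im=imaging.get_image("scene");save(im,"p3b.png",(230,130,120,80),6)
E
```

```text
pos [0.5922 0.2046 0.1168] yawx 16.0 toolz [-0.003 -0.002 -1.   ] w 0.679541604921802 j7 -1.94 21.9
scene pumpkin_mid 0.43 fit tray x,y [65.1 -2.3] yaw 52.8
top pumpkin_mid 0.8 fit tray x,y [55.5  1. ] yaw -47.8
scene spinach_mid 0.65 fit tray x,y [ 8.8 -3.6] yaw 62.0
top spinach_mid 0.84 fit tray x,y [-1.7 -0.2] yaw 78.0
```

View pics/p3b.png

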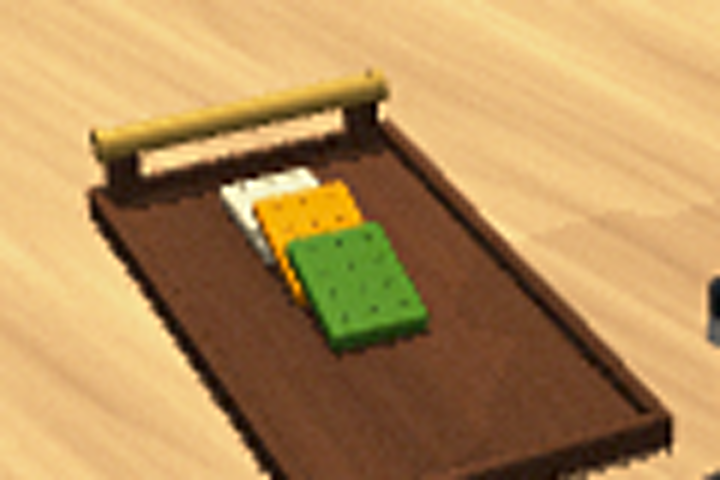

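Call:
move_arm(series=[[0.2, -0.5, -3, 0, 0, 0], [0, 0, -3, 0, 0, 0], [0, 0, -3, 0, 0, 0], [0, 0, 0, 0, 0, 0], [0, 0, 0, 0, 0, 0]])

```text
clock: 22.75
position: [0.5951, 0.2001, 0.028]
ee_rot: [3.111, 0.435, -0.001]
force: [0.6, 1.1, 1.3]
width: 0.682
```

Call:
move_arm(series=[[0, 0, 0, 0, 0, 0], [0, 0, 0, 0, 0, 0], [0, 0, 0, 0, 0, 0], [0, 0, 0, 0, 0, 0], [0, 0, 2, 0, 0, 0], [0, 0, 4, 0, 0, 0], [0, 0, 4, 0, 0, 0], [0, 0, 3, 0, 0, 0]], grip=0.3)

```text
clock: 23.55
position: [0.5955, 0.2006, 0.1605]
ee_rot: [-3.111, -0.436, -0.003]
force: [0.6, -0.5, -0.0]
width: 0.497
```

```bash
python3 st.py
```

```text
pos [0.5955 0.2006 0.1605] yawx 16.0 toolz [ 0.002  0.001 -1.   ] w 0.4970047597780239 j7 -1.91 23.55
```

Call:
move_arm(series=[[-0.42, -4.39, 0, 0, 0, 7.4], [-0.42, -4.39, 0, 0, 0, 7.4], [-0.42, -4.39, 0, 0, 0, 7.4], [-0.42, -4.39, 0, 0, 0, 7.4], [-0.42, -4.39, 0, 0, 0, 7.4], [-0.42, -4.39, 0, 0, 0, 7.4], [-0.42, -4.39, 0, 0, 0, 7.4], [-0.42, -4.39, 0, 0, 0, 7.2]])

```text
clock: 24.35
position: [0.561, -0.1528, 0.1581]
ee_rot: [2.488, 1.918, 0.0]
force: [-0.1, -0.1, -0.3]
width: 0.5
```

Call:
move_arm(series=[[0, 0, -4, -6.3, 1.7, 0], [0, 0, -3, -6.3, 1.7, 0], [0, 0, 0, 0, 0, 0], [0, 0, 0, 0, 0, 0], [0, 0, 0, 0, 0, 0]])

```text
clock: 24.85
position: [0.562, -0.151, 0.0886]
ee_rot: [2.374, 1.82, -0.27]
force: [0.1, 0.6, -0.3]
width: 0.5
```

```bash
python3 st.py
```

```text
pos [ 0.562  -0.151   0.0886] yawx 74.9 toolz [-0.058 -0.218 -0.974] w 0.49981811111731583 j7 -0.71 24.85
```

Call:
move_arm(series=[[0, 0, -2, 0, 0, 0], [0, 0, -1.7, 0, 0, 0], [0, 0, -0.8, 0, 0, 0], [0, 0, 0, 0, 0, 0], [0, 0, -0.2, 0, 0, 0], [0, 0, 0, 0, 0, 0], [0, 0, 0, 0, 0, 0]])

```text
clock: 25.55
position: [0.5619, -0.1509, 0.0413]
ee_rot: [2.373, 1.819, -0.271]
force: [-0.2, -0.2, -0.4]
width: 0.497
```

Call:
move_arm(series=[[0, 0, -0.2, 0, 0, 0], [0, 0, 0, 0, 0, 0], [0, 0, 0, 0, 0, 0]])

```text
clock: 25.85
position: [0.562, -0.151, 0.0393]
ee_rot: [2.373, 1.819, -0.271]
force: [0.1, 0.3, 4.6]
width: 0.496
```

Call:
move_arm(series=[[0, 0, 0, 0, 0, 0], [0, 0, 0, 0, 0, 0], [0, 0, 0, 0, 0, 0], [0, 0.5, 2, 0, 0, 0], [0, 1, 4, 0, 0, 0], [0, 0, 4, 6.3, -1.7, 0], [0, 0, 3, 6.3, -1.7, 0], [0, 0, 0, 0, 0, 0]], grip=0.68)

```text
clock: 26.65
position: [0.563, -0.1415, 0.1727]
ee_rot: [2.498, 1.898, 0.009]
force: [0.7, -1.4, -0.7]
width: 0.677
```

Call:
move_arm(series=[[-1, 4, 1, 0, 0, 0], [-1, 4, 1, 0, 0, 0], [-1, 4, 1, 0, 0, 0], [-1, 4, 1, 0, 0, 0], [-1, 4, 0, 0, 0, 0], [-1, 4, 0, 0, 0, 0], [0, 0, 0, 0, 0, 0], [0, 0, 0, 0, 0, 0]])

```text
clock: 27.45
position: [0.5008, 0.1051, 0.2082]
ee_rot: [2.49, 1.915, -0.002]
force: [0.9, -0.0, -0.8]
width: 0.68
```

```bash
python3 look.py plain_mid pumpkin_mid spinach_mid beet_mid; python3 - <<'E'
from h import *
a=imaging.get_image("scene");b=imaging.get_image("top")
A=cv2.resize(a["color"][130:220,230:350,::-1],None,fx=4,fy=4,interpolation=2);B=cv2.resize(b["color"][180:270,315:435,::-1],None,fx=4,fy=4,interpolation=2)
cv2.imwrite("pics/end.png",cv2.resize(np.hstack([A,B]),(800,300)))
E
```

```text
scene plain_mid 0.62 fit tray x,y [106.6   4.4] yaw 46.9
top plain_mid 0.5 fit tray x,y [96.9  0.3] yaw -44.3
scene pumpkin_mid 0.54 fit tray x,y [65.9 -2.3] yaw 53.6
top pumpkin_mid 0.68 fit tray x,y [55.9  1.3] yaw -37.8
scene spinach_mid 0.51 fit tray x,y [36.6 -6.9] yaw 58.2
top spinach_mid 0.65 fit tray x,y [13.5  1.2] yaw -40.0
scene beet_mid 0.72 fit tray x,y [-34.8  -2.8] yaw 63.8
top beet_mid 0.57 fit tray x,y [-42.   2.] yaw 81.3
```

View pics/end.png

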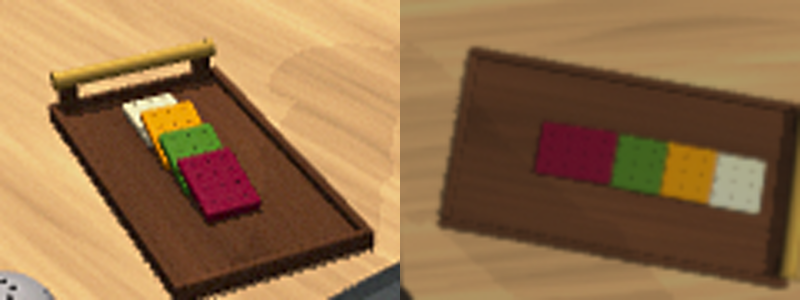

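```bash
python3 - <<'E'
from h import *
im=imaging.get_image("top")
for t in("round_yellow_mid","round_green_mid","shaker_mid"): print(t,[o["rect"] for o in outline_of("top",t)[:1]])
print(workorder.sign_off())
E
```

```text
round_yellow_mid [[200.0, 227.3, 7.2, 15.2]]
round_green_mid []
shaker_mid [[307.1, 125.1, 28.9, 33.0]]
the job is handed in; nothing more can be done
None
```

The four crackers are fanned on the tray in order from the handle: cream flat, then pumpkin, spinach and the middle-sized beet, each leaning on the one before. I handed the job in at about 28 s; it reports no verdict.

- **Spacing:** when each cracker was placed, the overhead camera put the centres at about 86, 44, -3 and -43 mm from the tray's centre, positive towards the handle. That makes the gaps roughly 40–47 mm, within the 32–57 mm allowed. All four are within about 4 mm of the tray's middle line.
- **Lean:** I set each leaning cracker down at about 13° with light contact (3–5 N). The final picture shows a straight, evenly overlapped row, but I didn't measure the final lean angles.
- **Bystanders:** the shaker's outline had not moved. I couldn't confirm the round biscuits at the end: the yellow one was only partly outlined and the green one not found, probably hidden by the arm parked over the sheet. I kept the fingers clear of both and felt no contact there.
- **Disagreements:** in the last look, the fits of the partly covered crackers were unreliable, because the model assumes a whole cracker lying flat. The angled camera's fits were also off by up to about 10 mm for the uncovered ones. I relied on the overhead fits from before each cracker was covered, and on where the arm let go.

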